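# Close and latch the filter hatch of a bench dust extractor

### The job

The filter of the bench dust extractor has been changed: swing its open hatch down onto the seal, press it down so that the tongue under it clears the frame edge, and turn the wing knob clockwise until the tongue goes behind the edge and, with no more push on the hatch, draws up finger-tight at about 0.4 newton metres; then let go. Do not force a tongue that butts against the edge, do not crush the seal flat or overtighten, and leave the tin, the ring and the loupe where they are.

Things in the scene. Friction and masses are not known exactly. Their poses are not given: they have to be found in the camera images.
- extractor: bench dust extractor, pale grey sheet-metal box fixed to the bench: 260 mm deep (x -140 to +120), 320 mm wide (y), deck 120 mm high. Origin on the bench under it, 140 mm behind its front; x points away from the front (roughly away from the robot), z up. A deck opening (x -85 to +75, y -85 to +85) shows the paper filter; its hatch hinges on the far side, axis along y at x +85, z 126.5
- hatch (a joint): opening angle (rad) of the blue hatch: panel 190 mm long from hinge axis to free edge, 210 mm wide, 5 mm thick, axis at half thickness. 0: level, rightly closed (underside 4 mm above the deck); grows as the free edge rises; starts open. A light friction hinge (0.32 N m) keeps it where it is left. The panel (about 0.28 kg with its latch) meets the seal at +0.022; hard stop at -0.0165
- hatch_edge (a point): middle of the hatch's free edge on its outer (upper) face, 190 mm from the hinge axis, 62 mm beyond the knob axis; at extractor x -105, y 0, z 129 mm when rightly closed
- knob (a joint): angle (rad) of the black wing knob, grows clockwise seen from above (-0.3 to 1.75, stops). 0: wing along the free edge, yellow end to the extractor's -y, tongue tucked away; 1.57: yellow end and tongue to the front. The tongue meets the frame edge at about 0.9 to 1.0; turned on, its wedge draws the hatch down; finger-tight between 1.0 and 1.65, differing by machine. Own friction 0.04 N m
- knob_grip (a point): grip point of the wing knob: on its axis, half-way up the wing, 25 mm above the hatch's outer face. Wing: bar 48 mm long, 10 mm thick, 13 to 37 mm above the face, on a hub of 22 mm diameter. The axis stands square on the hatch, 128 mm from the hinge axis, on its middle line. Its z: along the knob axis, y: along the wing (yellow end at -y), x: through the wing's thickness
- tongue: steel cam tongue under the hatch, turning with the knob, hidden once shut: an arm below the wing's yellow end with a crosshead 16 mm wide, centred 50 mm from the knob axis, its top a 10 degree wedge, low at the leading end. Origin and axes: those of the knob, on its axis at the hatch face
- rim: front strip of the deck, 55 by 170 mm, fixed; its folded-under edge is the frame edge that the tongue goes behind. The fold's depth differs unseen by 2.2 mm either way: the hatch must be held down with up to 19 N at the knob for the tongue to enter, else it butts against the edge. Finger-tight, the tongue pulls on it with 10 to 17 N. Origin and axes: the extractor's
- seal: black rubber bulb seal on the front strip under the hatch's free edge, 160 mm long, 8 mm proud when free, 182 mm from the hinge axis; pushes back 3.5 N per mm. Squeezed 4 mm when the hatch is level, 3 to 5 mm when rightly tightened; at 7 mm (24 N) crushed flat. Origin at deck level at the extractor's middle; sinks as it is squeezed
- tin_center (a point): centre of a round closed parts tin, 65 mm across, 21 mm high, loose on the bench beside the extractor
- ring_center (a point): centre of a black lens ring, 64 mm across, 14 mm high, loose on the bench beside the extractor
- loupe_center (a point): centre of a black eye loupe, 30 mm across, 30 mm high, standing loose on the extractor's deck beside the hatch at its +y side

How it is judged:
By the outcome, as a careful person would: the job done as asked, in the order asked, and still so for the second after the job is handed in, with the robot touching nothing.
It also fails if it takes over 72 s, if anything falls off the work surface, if the arm or the gripper's body presses on something with over 40 N, if the wrist force passes 120 N, or if a joint passes its speed limit or range.

### The arm

A 6-joint arm with a two-finger parallel gripper is mounted at the origin on the work surface. World frame = base frame: x ahead of the robot, y to its left, z up, the work surface at z = 0. Lengths are in m, angles in degrees, forces in N, time in s.
With the tool pointing down it reaches from about 0.275 to 0.725 m from the base axis. Payload 15.9 kg.
Tool frame: the origin (TCP) lies midway between the tips of the shut fingers; the grasp point (between the pads) lies 19 mm behind it; x points along the fingers, y is the direction in which the jaws open and shut, and the axes are right-handed (so a half turn about x gives the same grasp; the last joint's range is limited). The gripper opens to 85 mm and grips with 20 to 120 N. Pads are 22 mm wide; open, the fingers measure 114 mm over their backs; the gripper's body (76 mm by 85 mm) begins 54 mm behind the grasp point. The pads swing forward as they close: fully open they stand 13 mm farther back than shut.
Start: joints at [-72.594, 12.198, -1.971, 75.831, 0, 90], TCP at [0.15, -0.477, 0.231] pointing down, gripper open.
Joint ranges: [-170.91, 170.91], [-42.67, 98.43], [-65.05, 77.54], [-120.47, 116.71], [-90, 82.35], [-180, 180]. Speed limits (degrees/s): [108.29, 108.29, 136.94, 147.25, 180, 180].

### API

Orientations are given as a 3x3 rotation matrix whose columns are the frame's x, y, z axes.
In Python, from workcell import * gives the robot as it stands.
- The arm moves only by the tool carry_out, never from a script. Its argument "targets" is a list of rows, each an object with "slide": the shift along the tool's x, y, z in mm, a list of three; "twist": the turn, a rotation vector about the tool's x, y, z in rad, a list of three; "grip": the opening, from 0 (shut) to 1 (fully open). In form: [{"slide": [tx, ty, tz], "twist": [rx, ry, rz], "grip": grip}, ...]. A call has 1 to 20 rows; each row shifts and turns the commanded pose from where the row before left it, along the tool's axes as they then stand; what a row does not reach is not made up. A row lasts 1/10 s, in which the tool goes at most 50 mm and 8.59 degrees, less where a joint would pass 70% of its speed; a pose out of reach is approached as far as the arm can. A call is refused whole if a number of a shift passes 50 or a number of a turn 0.15, either way. A call with a gripper value outside its range is refused whole. The fingers move at their own pace and stop on an object; the grip force is fixed at half the most. Time passes only in rows, so rows that do not move let the fingers close. It gives the time, the measured TCP pose, the force and the opening at its end, in the units of the state.
- get_obs(): the state, without advancing time (a new reading comes with each control period).
- camera(name): name is "scene" or "top"; returns (picture, depth): 400x640x3 uint8, red, green, blue; 400x640 float32, m along the optical axis (not along the pixel's ray), 0 where there is no reading.
- camera_info(name): a dict with "fx", "fy", "cx", "cy" (pixels), "k1" (the pictures are not rectified: a ray, as slopes to the right and down, at radius r is drawn at 1 + k1 r^2 times it, then the intrinsics apply), "origin" and "attitude" of the camera in the world. Camera axes: x right, y up, looking along -z (the intrinsics and any distortion apply to the point x, -y, -z); pixel columns grow to the right and rows downward; lengths in m; the calibration is good to about 2 mm. A picture is of the moment at which its call begins. camera_info takes no time and is no camera call.
- hand_in(): hands the job in, once; it reports no verdict.
Trained networks look in the newest picture that a camera, given by its name, has taken for a name from the list of things; names that differ only in an ending like _2 or _b are one class to them, and where a whole thing is asked for, a point or a joint stands for the part that bears it (a point fixed in the world has none). Each returns a list of dicts, best first, with "p" (0 to 1); they miss things now and then, are a little off and sometimes report something else, mostly with a low value. They report only what shows in the picture. A call takes as long as a camera call.
- trace(camera, label): "region" (400x640 bool, what is visible of it) and "bbox" ([left, top, right, bottom] in pixels, round what is visible of it).
- pinpoint(camera, label): "uv" ([column, row] in pixels: a listed point, or the origin of a listed thing).
The state is a dict: "clock": time; "qpos": joint angles; "qvel": joint speeds; "tau": joint torques, N m; "eef_pos": TCP position; "eef_rot": TCP orientation; "contact_force": force on the tool from outside, world axes, zero at the start; "torque": the same for the moment, N m; "finger_gap": finger opening in m.
Only numpy, scipy, OpenCV 4.12 (cv2) and the standard library are available. Lean on these libraries where they do the work, as an engineer would, in place of code of your own. Each camera call takes 0.05 s, during which the arm holds its last target.

## Working session

There is one attempt and no reset: what is moved stays moved. The work goes in short steps, Python scripts to look and compute and a tool call to move; the robot and the scene stay as the last step left them, time stands still between calls to the robot, and variables do not carry over. Pictures are saved under pics/ and viewed, and the job is handed in when it is done.

Besides the shell and the picture viewer there is one more tool, called after ">>>" as name(argument=value, ...), one argument or row to a line, values as JSON. carry_out: Moves the arm, as the interface text tells. Its arguments: {"type":"object","properties":{"targets":{"type":"array"}},"required":["targets"]}

```bash
ls; mkdir -p pics; python3 - <<'E'
from workcell import *
import cv2,numpy as np
o=get_obs();print({k:np.round(v,3).tolist() for k,v in o.items()})
for n in("scene","top"):
    p,d=camera(n);cv2.imwrite(f"pics/{n}0.png",p[...,::-1]);np.save(f"{n}_d.npy",d)
    print(n,camera_info(n))
    for l in ["hatch_edge","knob_grip","extractor","seal","rim","tin_center","ring_center","loupe_center","tongue"]:
        print(l,[(np.round(r["uv"],1).tolist(),round(float(r["p"]),2)) for r in pinpoint(n,l)[:2]])
print(get_obs()["clock"])
E
```

```text
pics
{'clock': 0.0, 'qpos': [-72.594, 12.223, -2.008, 75.831, 0.002, 90.0], 'qvel': [-0.032, 0.034, 0.033, -0.005, 0.084, -0.051], 'tau': [-0.004, -68.615, 48.712, 0.017, 0.0, 0.0], 'eef_pos': [0.149, -0.477, 0.231], 'eef_rot': [[-0.0, 0.299, -0.954], [0.001, -0.954, -0.299], [-1.0, -0.001, -0.0]], 'contact_force': [0.009, -0.426, 0.435], 'torque': [-0.012, 0.053, -0.002], 'finger_gap': 0.086}
scene {'fx': 415.4115364082585, 'fy': 415.4115364082585, 'cx': 320.37663004964514, 'cy': 198.20699248339682, 'k1': -0.10909626859354823, 'origin': array([1.21818472, 0.00418091, 0.75198333]), 'attitude': array([[ 8.96765426e-02, -7.02098057e-01,  7.06410954e-01],
       [ 9.95970788e-01,  6.28211513e-02, -6.39976040e-02],
       [ 5.55044008e-04,  7.09303758e-01,  7.04902739e-01]])}
hatch_edge [([195.1, 140.5], 0.82)]
knob_grip [([207.4, 172.6], 0.83), ([122.2, 289.4], 0.53)]
extractor [([220.1, 247.1], 0.73), ([207.8, 174.7], 0.7)]
seal []
rim []
tin_center [([304.9, 206.7], 0.68)]
ring_center [([122.7, 289.3], 0.83)]
loupe_center [([268.0, 186.4], 0.61)]
tongue []
top {'fx': 380.97550131991073, 'fy': 380.97550131991073, 'cx': 321.89426178718645, 'cy': 199.32937553977334, 'k1': -0.02806895032434273, 'origin': array([0.42722992, 0.04124406, 0.92863527]), 'attitude': array([[-0.00439235,  0.9884875 , -0.15123879],
       [-0.99988823, -0.00650277, -0.01346247],
       [-0.01429095,  0.15116275,  0.98840558]])}
hatch_edge [([449.5, 169.4], 0.84)]
knob_grip [([432.6, 147.5], 0.63)]
extractor [([412.8, 188.0], 0.98)]
seal []
rim []
tin_center [([332.6, 229.9], 0.64)]
ring_center [([497.0, 144.5], 0.69)]
loupe_center [([370.2, 199.0], 0.48)]
tongue [([431.1, 144.7], 0.16)]
1.0
```

View pics/scene0.png

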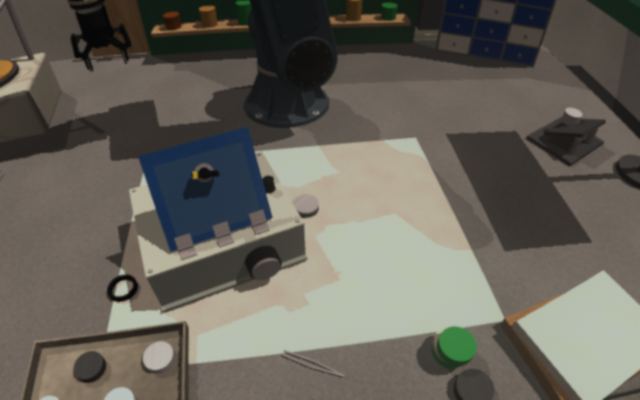

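View pics/top0.png

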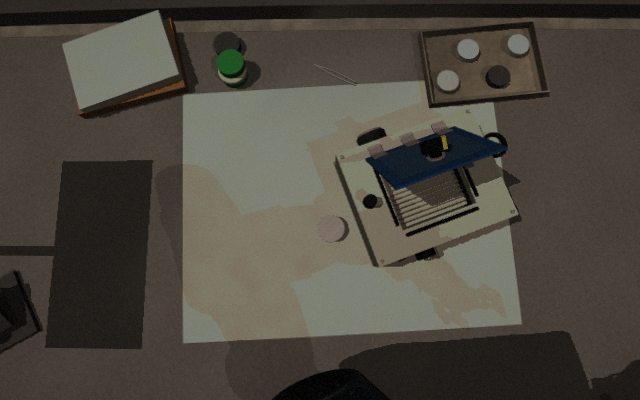

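```bash
cat > h.py <<'E'
from workcell import *
import cv2,numpy as np
from scipy.spatial.transform import Rotation as R
def K(n):
    i=camera_info(n);return i,np.array([[i["fx"],0,i["cx"]],[0,i["fy"],i["cy"]],[0,0,1]]),np.array([i["k1"],0,0,0])
def rays(n,uv):
    i,k,dc=K(n);s=cv2.undistortPoints(np.asarray(uv,float).reshape(-1,1,2),k,dc).reshape(-1,2)
    return np.c_[s[:,0],-s[:,1],-np.ones(len(s))]
def world(n,uv,depth):
    i=camera_info(n);return rays(n,uv)*np.asarray(depth)[:,None]@i["attitude"].T+i["origin"]
def proj(n,P):
    i,k,dc=K(n);c=(np.atleast_2d(P)-i["origin"])@i["attitude"]*[1,-1,-1]
    return cv2.projectPoints(c.reshape(-1,1,3),np.zeros(3),np.zeros(3),k,dc)[0].reshape(-1,2)
def cloud(n,d):
    v,u=np.nonzero(d>0);return world(n,np.c_[u,v],d[v,u]),u,v
def tri(uvs):
    A=np.zeros((3,3));b=np.zeros(3)
    for n,uv in uvs.items():
        i=camera_info(n);r=(rays(n,[uv])@i["attitude"].T)[0];r/=np.linalg.norm(r);M=np.eye(3)-np.outer(r,r);A+=M;b+=M@i["origin"]
    return np.linalg.solve(A,b)
E
python3 - <<'E'
from h import *
print("edge",tri({"scene":(195.1,140.5),"top":(449.5,169.4)}),"knob",tri({"scene":(207.4,172.6),"top":(432.6,147.5)}),"ext",tri({"scene":(220.1,247.1),"top":(412.8,188.0)}))
P,u,v=cloud("top",np.load("top_d.npy"))
m=(abs(P[:,2]-.12)<.006)&(P[:,0]>.2)&(P[:,0]<.75)&(abs(P[:,1]+.2)<.3)
import collections
print(m.sum()); 
r=cv2.minAreaRect(P[m,:2].astype(np.float32)); print(r,cv2.boxPoints(r)); print(np.median(P[m,2]))
im=np.zeros((400,640),np.uint8);im[v[m],u[m]]=255;cv2.imwrite("pics/deck.png",im)
for n in ("top","scene"):
  for l in ["hatch","knob"]:
    t=trace(n,l)
    for q in t[:2]:print(n,l,q["p"],q["bbox"],q["region"].sum())
    np.save(f"{n}_{l}.npy",t[0]["region"])
  d=np.load(n+"_d.npy");Pc,u,v=cloud(n,d);g=np.zeros((400,640),bool)
  reg=cv2.erode(np.load(f"{n}_hatch.npy").astype(np.uint8),np.ones((3,3)))>0
  q=Pc[reg[v,u]&(Pc[:,2]>.13)]
  for k in range(4):
    c=q.mean(0);nn=np.linalg.svd(q-c,full_matrices=False)[2][2];e=(q-c)@nn;q=q[abs(e)<max(.004,1.5*np.std(e))] if k<3 else q
  print(n,len(q),"c",c,"n",nn*np.sign(nn[2]),e.std(),"angle from horiz",np.degrees(np.arccos(abs(nn[2]))))
  print(q.min(0),q.max(0))
E
```

```text
edge [ 0.57671934 -0.17240441  0.28509989] knob [ 0.62674086 -0.15332737  0.24756722] ext [ 0.59761175 -0.17372169 -0.00760113]
9684
((0.5839958786964417, -0.17202939093112946), (0.2617943286895752, 0.32174891233444214), 20.039146423339844) [[ 0.4058978  -0.06574798]
 [ 0.516149   -0.3680178 ]
 [ 0.76209396 -0.2783108 ]
 [ 0.6518428   0.02395901]]
0.11965584546341917
top hatch 0.71 [369.0, 126.0, 509.0, 191.9] 4543
top knob 0.77 [417.6, 135.5, 474.2, 164.5] 526
top 3631 c [ 0.61475616 -0.15489945  0.22774414] n [0.79341793 0.28970935 0.5353097 ] 0.0008545552387615536 angle from horiz 57.63508327120394
[ 0.54370736 -0.26936121  0.13244335] [ 0.70601715 -0.04402154  0.29037446]
scene hatch 0.88 [141.8, 127.2, 271.3, 251.2] 10866
scene hatch 0.23 [291.7, 198.1, 316.7, 218.6] 410
scene knob 0.78 [196.0, 164.0, 219.1, 182.1] 358
scene 9962 c [ 0.62893482 -0.16061181  0.2106245 ] n [0.79477892 0.28869977 0.53383417] 0.0014272472729932994 angle from horiz 57.73511787150551
[ 0.54744677 -0.26981018  0.13002221] [ 0.70912228 -0.0456728   0.29021347]
```

View pics/deck.png

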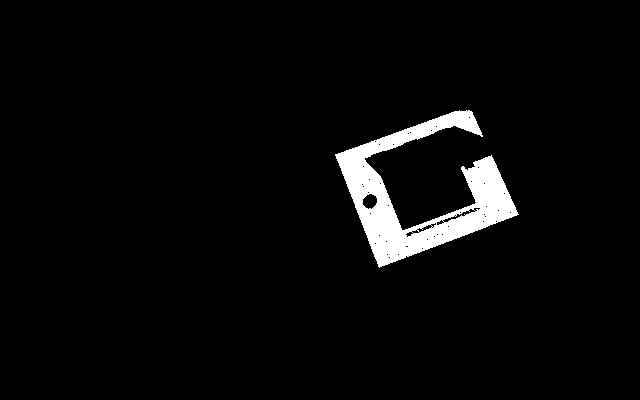

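```bash
cat >> h.py <<'E'
yaw=np.radians(20.03);X=np.array([np.cos(yaw),np.sin(yaw),0]);Y=np.array([-X[1],X[0],0]);Z=np.array([0,0,1.])
O=np.array([.5934,-.1686,0])
def E2W(p):return O+p[0]*X+p[1]*Y+p[2]*Z
def down(jaw_deg):
    a=np.radians(jaw_deg);x=-Z;y=np.array([np.cos(a),np.sin(a),0]);return np.c_[x,y,np.cross(x,y)]
def rows(p0,R0,p1,R1,n):
    rv=R.from_matrix(R0.T@R1).as_rotvec();out=[];p=p0.copy();Rc=R0.copy()
    for k in range(n):
        t=p0+(p1-p0)*(k+1)/n
        s=np.round(Rc.T@(t-p)*1e3,1);w=np.round(rv/n,4)
        out.append((s.tolist(),w.tolist()));p=p+Rc@s/1e3;Rc=Rc@R.from_rotvec(w).as_matrix()
    return out,p,Rc
def tipTCP(th,s=.178,lift=0,half=.011):
    d=np.array([-np.cos(th),0,np.sin(th)]);n=np.array([np.sin(th),0,np.cos(th)])
    return E2W(np.array([.085,0,.1265])+s*d+(.0025+lift)*n+np.array([half,0,0]))
E
python3 - <<'E'
from h import *
o=get_obs();p=np.array(o["eef_pos"]);Rc=np.array(o["eef_rot"])
Rt=down(-69.97);c=tipTCP(1.007,lift=.012);print(c)
a=p.copy();a[2]=.36
b=c.copy();b[2]=.36
for q,Rq,n in((a,Rc,4),(b,Rt,14),(c,Rt,2)):
    r,p,Rc=rows(p,Rc,q,Rq,n);print(q,r)
print(Rc)
for th in np.arange(.95,0.0,-.08):print(round(th,3),tipTCP(th),np.round(Rc.T@(tipTCP(th)-tipTCP(th+.08))*1e3,1))
E
```

```text
[ 0.60573852 -0.16410183  0.28470016]
[ 0.14959166 -0.47709895  0.36      ] [([-32.2, 0.0, -0.0], [0.0, 0.0, 0.0]), ([-32.1, 0.0, -0.0], [0.0, 0.0, 0.0]), ([-32.2, 0.0, -0.0], [0.0, 0.0, 0.0]), ([-32.2, 0.0, -0.0], [0.0, 0.0, 0.0])]
[ 0.60573852 -0.16410183  0.36      ] [([0.0, -11.6, -37.8], [-0.0033, -0.0, -0.0]), ([0.0, -11.4, -37.8], [-0.0033, -0.0, -0.0]), ([0.0, -11.4, -37.8], [-0.0033, -0.0, -0.0]), ([0.0, -11.2, -37.9], [-0.0033, -0.0, -0.0]), ([0.0, -11.1, -38.0], [-0.0033, -0.0, -0.0]), ([0.0, -10.9, -37.9], [-0.0033, -0.0, -0.0]), ([0.0, -10.9, -38.0], [-0.0033, -0.0, -0.0]), ([0.0, -10.7, -38.1], [-0.0033, -0.0, -0.0]), ([0.0, -10.6, -38.0], [-0.0033, -0.0, -0.0]), ([0.0, -10.4, -38.1], [-0.0033, -0.0, -0.0]), ([0.0, -10.4, -38.2], [-0.0033, -0.0, -0.0]), ([0.0, -10.2, -38.2], [-0.0033, -0.0, -0.0]), ([0.0, -10.1, -38.2], [-0.0033, -0.0, -0.0]), ([0.0, -9.9, -38.2], [-0.0033, -0.0, -0.0])]
[ 0.60573852 -0.16410183  0.28470016] [([37.7, -0.0, -0.0], [0.0002, -0.0, -0.0]), ([37.6, -0.0, -0.0], [0.0002, -0.0, -0.0])]
[[ 4.05936941e-05  3.42517780e-01 -9.39511346e-01]
 [-4.86885564e-05 -9.39511345e-01 -3.42517782e-01]
 [-9.99999998e-01  5.96475132e-05 -2.14615398e-05]]
0.95 [ 0.58822699 -0.17048589  0.27274217] [ 7.6 -0.  12. ]
0.87 [ 0.577552   -0.1743776   0.26416262] [ 8.6 -0.  11.4]
0.79 [ 0.56755532 -0.17802202  0.2547025 ] [ 9.5 -0.  10.6]
0.71 [ 0.55830088 -0.18139585  0.24442232] [10.3 -0.   9.9]
0.63 [ 0.54984788 -0.1844775   0.23338784] [11. -0.  9.]
0.55 [ 0.5422504  -0.18724727  0.22166964] [11.7 -0.   8.1]
0.47 [ 0.53555703 -0.18968742  0.20934268] [12.3 -0.   7.1]
0.39 [ 0.52981059 -0.19178236  0.19648581] [12.9 -0.   6.1]
0.31 [ 0.52504784 -0.19351869  0.18318127] [13.3 -0.   5.1]
0.23 [ 0.52129923 -0.1948853   0.16951417] [13.7 -0.   4. ]
0.15 [ 0.51858875 -0.19587344  0.15557192] [13.9 -0.   2.9]
0.07 [ 0.51693374 -0.19647679  0.1414437 ] [14.1 -0.   1.8]
```

>>> carry_out(
  targets=[
    {"slide": [-32.2,0,0],"twist": [0,0,0],"grip": 0},
    {"slide": [-32.2,0,0],"twist": [0,0,0],"grip": 0},
    {"slide": [-32.2,0,0],"twist": [0,0,0],"grip": 0},
    {"slide": [-32.2,0,0],"twist": [0,0,0],"grip": 0},
    {"slide": [0,-11.5,-37.8],"twist": [-0.0033,0,0],"grip": 0},
    {"slide": [0,-11.4,-37.8],"twist": [-0.0033,0,0],"grip": 0},
    {"slide": [0,-11.4,-37.8],"twist": [-0.0033,0,0],"grip": 0},
    {"slide": [0,-11.2,-37.9],"twist": [-0.0033,0,0],"grip": 0},
    {"slide": [0,-11.1,-38],"twist": [-0.0033,0,0],"grip": 0},
    {"slide": [0,-10.9,-38],"twist": [-0.0033,0,0],"grip": 0},
    {"slide": [0,-10.9,-38],"twist": [-0.0033,0,0],"grip": 0},
    {"slide": [0,-10.7,-38],"twist": [-0.0033,0,0],"grip": 0},
    {"slide": [0,-10.6,-38],"twist": [-0.0033,0,0],"grip": 0},
    {"slide": [0,-10.4,-38],"twist": [-0.0033,0,0],"grip": 0},
    {"slide": [0,-10.4,-38.2],"twist": [-0.0033,0,0],"grip": 0},
    {"slide": [0,-10.2,-38.2],"twist": [-0.0033,0,0],"grip": 0},
    {"slide": [0,-10.1,-38.2],"twist": [-0.0033,0,0],"grip": 0},
    {"slide": [0,-9.9,-38.2],"twist": [-0.0033,0,0],"grip": 0},
    {"slide": [0,0,0],"twist": [0,0,0],"grip": 0},
  ],
)

```text
clock: 3.1
eef_pos: [0.6086, -0.1613, 0.3577]
eef_rot: [[-0.002, 0.346, -0.938], [0.001, -0.938, -0.346], [-1.0, -0.002, 0.002]]
contact_force: [-0.3, -1.4, -1.0]
finger_gap: 0.0001
```

```bash
python3 - <<'E'
from h import *
p,d=camera("scene");cv2.imwrite("pics/s1.png",p[...,::-1])
o=get_obs();p=np.array(o["eef_pos"]);Rc=np.array(o["eef_rot"]);print(p,o["contact_force"],np.round(o["qpos"],2),np.round(o["qvel"],1))
c=tipTCP(1.007,lift=.008)
r,p,Rc=rows(p,Rc,c,down(-69.97),4);print(c,r)
E
```

```text
[ 0.60722689 -0.16283303  0.35839217] [-0.73560695  0.00625645 -0.07387171] [-15.01  33.2   47.84 104.75   0.   144.78] [-2.5 -3.4 -3.2 -0.8 -0.6 -1. ]
[ 0.60256209 -0.16525984  0.28256256] [([19.0, 0.2, 1.3], [0.0008, 0.0004, 0.0003]), ([18.9, 0.2, 1.3], [0.0008, 0.0004, 0.0003]), ([19.0, 0.2, 1.2], [0.0008, 0.0004, 0.0003]), ([18.9, 0.1, 1.3], [0.0008, 0.0004, 0.0003])]
```

View pics/s1.png

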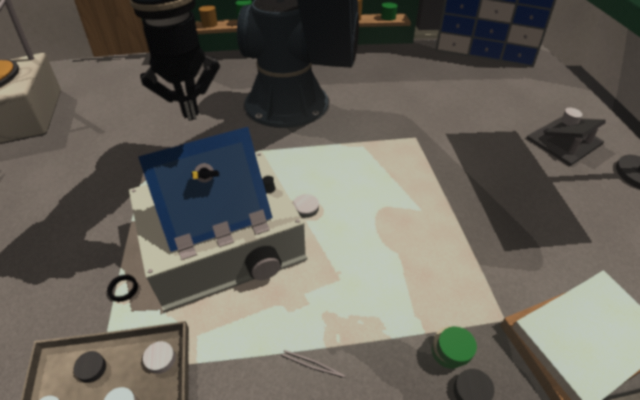

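The picture shows the shut gripper in the air above the hatch (tips at about 190,115), hatch free edge at (195,140), nothing touched. Going down to the outer face.

>>> carry_out(
  targets=[
    {"slide": [25,0,1.1],"twist": [0,0,0],"grip": 0},
    {"slide": [25,0,1.1],"twist": [0,0,0],"grip": 0},
    {"slide": [20,0,1.2],"twist": [0,0,0],"grip": 0},
    {"slide": [7.4,0,0],"twist": [0,0,0],"grip": 0},
    {"slide": [0,0,0],"twist": [0,0,0],"grip": 0},
    {"slide": [0,0,0],"twist": [0,0,0],"grip": 0},
    {"slide": [0,0,0],"twist": [0,0,0],"grip": 0},
  ],
)

```text
clock: 3.85
eef_pos: [0.6028, -0.1657, 0.2839]
eef_rot: [[0.002, 0.343, -0.939], [-0.0, -0.939, -0.343], [-1.0, 0.001, -0.001]]
contact_force: [0.8, -0.4, 0.1]
finger_gap: 0.0001
```

```bash
python3 - <<'E'
from h import *
p,d=camera("scene");cv2.imwrite("pics/s2.png",cv2.resize(p[80:280,80:400,::-1],None,fx=2.5,fy=2.5))
p,d=camera("top");cv2.imwrite("pics/t2.png",cv2.resize(p[60:300,280:600,::-1],None,fx=2.5,fy=2.5))
o=get_obs();p=np.array(o["eef_pos"]);print(p,tipTCP(1.007,lift=.008),o["contact_force"],np.round(o["qpos"],2))
print(np.round(o["eef_rot"],4))
E
```

```text
[ 0.60282955 -0.16553306  0.28348426] [ 0.60256209 -0.16525984  0.28256256] [-0.40847589 -0.77476198 -0.33163279] [-15.35  28.5   28.78  90.2   -0.   144.59]
[[ 1.200e-03  3.429e-01 -9.394e-01]
 [-3.000e-04 -9.394e-01 -3.429e-01]
 [-1.000e+00  7.000e-04 -1.000e-03]]
```

View pics/s2.png

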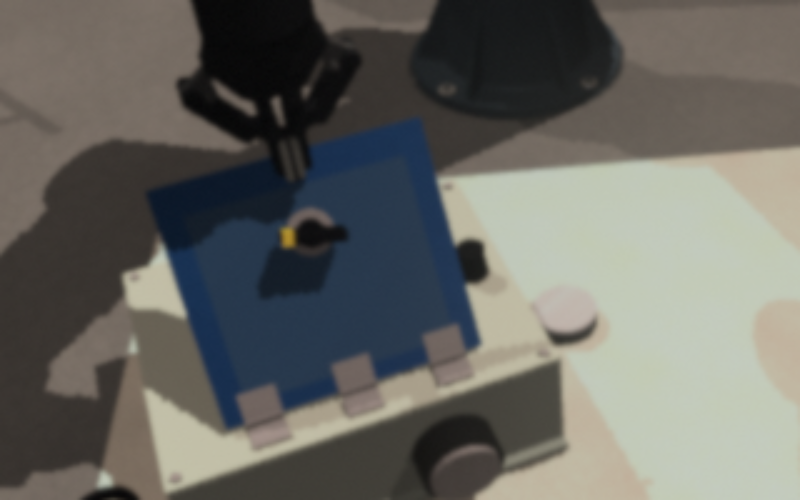

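View pics/t2.png

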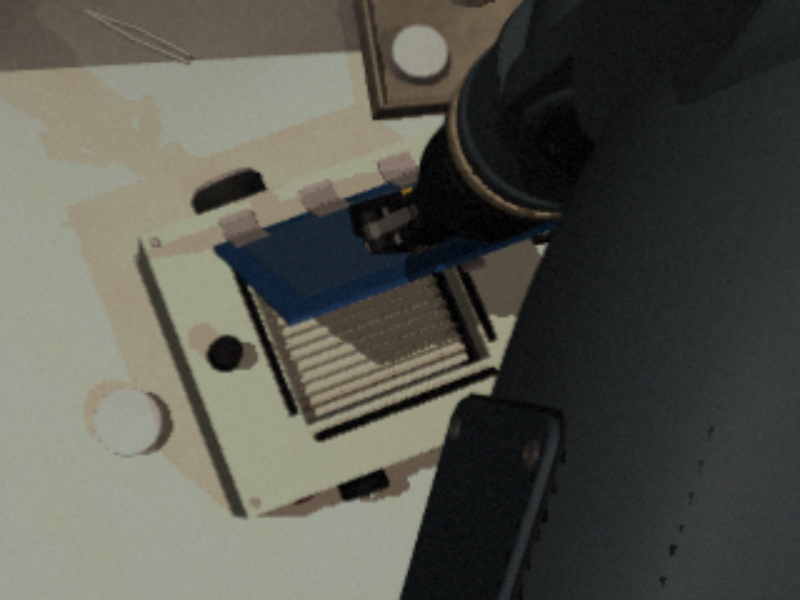

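Fingers are on the outer side, over the free edge (tip about 290,175 in the crop) and clear of the knob. Swinging it down along the arc.

>>> carry_out(
  targets=[
    {"slide": [5,0,7.7],"twist": [0,0,0],"grip": 0},
    {"slide": [4.9,0,7.6],"twist": [0,0,0],"grip": 0},
    {"slide": [8.6,0,11.4],"twist": [0,0,0],"grip": 0},
    {"slide": [9.5,0,10.6],"twist": [0,0,0],"grip": 0},
    {"slide": [10.3,0,9.9],"twist": [0,0,0],"grip": 0},
    {"slide": [11,0,9],"twist": [0,0,0],"grip": 0},
    {"slide": [11.7,0,8.1],"twist": [0,0,0],"grip": 0},
    {"slide": [12.3,0,7.1],"twist": [0,0,0],"grip": 0},
    {"slide": [12.9,0,6.1],"twist": [0,0,0],"grip": 0},
    {"slide": [13.3,0,5.1],"twist": [0,0,0],"grip": 0},
    {"slide": [13.7,0,4],"twist": [0,0,0],"grip": 0},
    {"slide": [13.9,0,2.9],"twist": [0,0,0],"grip": 0},
    {"slide": [0,0,0],"twist": [0,0,0],"grip": 0},
    {"slide": [0,0,0],"twist": [0,0,0],"grip": 0},
    {"slide": [0,0,0],"twist": [0,0,0],"grip": 0},
  ],
)

```text
clock: 5.45
eef_pos: [0.519, -0.1962, 0.1566]
eef_rot: [[0.001, 0.343, -0.939], [-0.0, -0.939, -0.343], [-1.0, 0.001, -0.001]]
contact_force: [-1.0, 0.1, 0.2]
finger_gap: -0.0001
```

```bash
python3 - <<'E'
from h import *
p,d=camera("scene");cv2.imwrite("pics/s3.png",cv2.resize(p[80:280,80:400,::-1],None,fx=2.5,fy=2.5))
o=get_obs();p=np.array(o["eef_pos"]);print(p,tipTCP(.15),o["contact_force"],np.round(o["qpos"],2))
print([np.round(Rr,1) for Rr in [down(-69.97).T@(tipTCP(b)-tipTCP(a))*1e3 for a,b in((.15,.09),(.09,.05),(.05,.03),(.03,.02))]])
E
```

```text
[ 0.51904462 -0.19622002  0.15649948] [ 0.51858875 -0.19587344  0.15557192] [0.47601949 0.17621402 0.29995463] [-20.71  19.93  -2.49  67.51   0.   139.23]
[array([10.6,  0. ,  1.4]), array([ 7.1, -0. ,  0.6]), array([3.6, 0. , 0.2]), array([1.8, 0. , 0.1])]
```

View pics/s3.png

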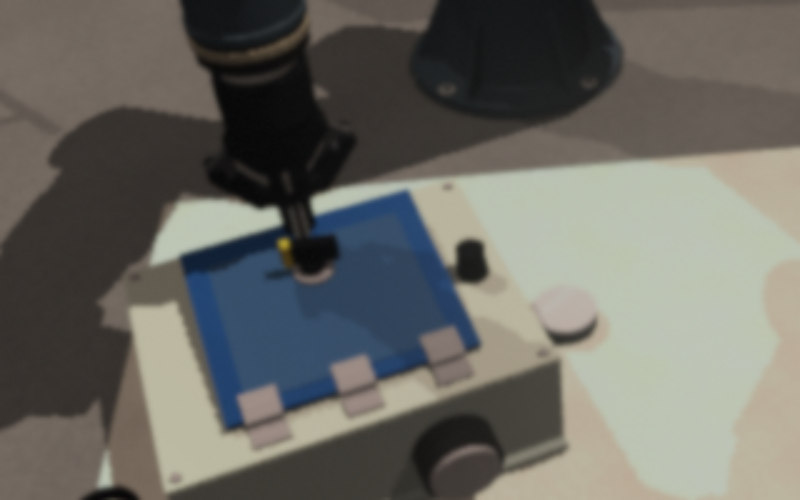

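The hatch has followed to about 0.15 rad, with the knob's yellow end still at the -y side (285,248). Continuing to the seal.

>>> carry_out(
  targets=[
    {"slide": [10.6,0,1.4],"twist": [0,0,0],"grip": 0},
    {"slide": [7.1,0,0.6],"twist": [0,0,0],"grip": 0},
    {"slide": [3.6,0,0.2],"twist": [0,0,0],"grip": 0},
    {"slide": [1.8,0,0.1],"twist": [0,0,0],"grip": 0},
    {"slide": [0,0,0],"twist": [0,0,0],"grip": 0},
    {"slide": [0,0,0],"twist": [0,0,0],"grip": 0},
    {"slide": [0,0,0],"twist": [0,0,0],"grip": 0},
  ],
)

```text
clock: 6.2
eef_pos: [0.5164, -0.1969, 0.1327]
eef_rot: [[0.0, 0.343, -0.939], [-0.0, -0.939, -0.343], [-1.0, 0.0, -0.0]]
contact_force: [0.6, -0.5, -0.1]
finger_gap: -0.0002
```

>>> carry_out(
  targets=[
    {"slide": [1.5,0,0],"twist": [0,0,0],"grip": 0},
    {"slide": [0,0,0],"twist": [0,0,0],"grip": 0},
    {"slide": [0,0,0],"twist": [0,0,0],"grip": 0},
  ],
)

```text
clock: 6.5
eef_pos: [0.5164, -0.197, 0.1312]
eef_rot: [[0.0, 0.343, -0.939], [-0.0, -0.939, -0.343], [-1.0, 0.0, -0.0]]
contact_force: [1.3, -1.1, 2.1]
finger_gap: -0.0001
```

>>> carry_out(
  targets=[
    {"slide": [-20,0,0],"twist": [0,0,0],"grip": 0},
    {"slide": [-30,0,0],"twist": [0,0,0],"grip": 0},
    {"slide": [-30,0,0],"twist": [0,0,0],"grip": 0},
    {"slide": [-25,0,-10],"twist": [0,0,0],"grip": 0.5},
    {"slide": [0,0,-15],"twist": [0,0,0],"grip": 1},
    {"slide": [0,0,-14],"twist": [0,0,0],"grip": 1},
    {"slide": [0,0,0],"twist": [-0.1428,0,0],"grip": 1},
    {"slide": [0,0,0],"twist": [-0.1428,0,0],"grip": 1},
    {"slide": [0,0,0],"twist": [-0.1428,0,0],"grip": 1},
    {"slide": [0,0,0],"twist": [-0.1428,0,0],"grip": 1},
    {"slide": [0,0,0],"twist": [-0.1428,0,0],"grip": 1},
    {"slide": [0,0,0],"twist": [-0.1428,0,0],"grip": 1},
    {"slide": [0,0,0],"twist": [-0.1428,0,0],"grip": 1},
    {"slide": [0,0,0],"twist": [-0.1428,0,0],"grip": 1},
    {"slide": [0,0,0],"twist": [-0.1428,0,0],"grip": 1},
    {"slide": [0,0,0],"twist": [-0.1428,0,0],"grip": 1},
    {"slide": [0,0,0],"twist": [-0.143,0,0],"grip": 1},
    {"slide": [0,0,0],"twist": [0,0,0],"grip": 1},
    {"slide": [0,0,0],"twist": [0,0,0],"grip": 1},
  ],
)

```text
clock: 8.4
eef_pos: [0.5528, -0.1835, 0.2359]
eef_rot: [[-0.0, 0.941, 0.339], [0.0, 0.339, -0.941], [-1.0, -0.0, -0.0]]
contact_force: [-0.3, -0.9, -0.2]
finger_gap: 0.0855
```

```bash
python3 - <<'E'
from h import *
p,d=camera("scene");cv2.imwrite("pics/s4.png",cv2.resize(p[80:280,80:400,::-1],None,fx=2.5,fy=2.5))
print(pinpoint("scene","knob_grip"),pinpoint("scene","hatch_edge"))
o=get_obs();pp=np.array(o["eef_pos"]);print(pp,o["contact_force"],o["torque"],np.round(o["qpos"],2),o["finger_gap"]);print(np.round(o["eef_rot"],3))
g=E2W([-.043,0,.1565]);print("grip",g,proj("scene",g))
Pc,u,v=cloud("scene",d);
L=(Pc-O)@np.c_[X,Y,Z]
m=(abs(L[:,0]+.043)<.03)&(abs(L[:,1])<.04)&(L[:,2]>.155)&(L[:,2]<.175)
q=L[m];print(len(q),q.mean(0),q.min(0),q.max(0));
rr=cv2.minAreaRect((q[:,:2]*1000).astype(np.float32));print(rr)
m=(abs(L[:,0]+.0)<.08)&(abs(L[:,1]-.07)<.025)&(L[:,2]>.12)&(L[:,2]<.145)
A=np.c_[L[m,0],L[m,1],np.ones(m.sum())];c=np.linalg.lstsq(A,L[m,2],rcond=None)[0];print(m.sum(),c)
E
```

```text
[{'uv': [205.0, 183.1], 'p': 0.61}] [{'uv': [201.2, 176.4], 'p': 0.98}]
[ 0.55283923 -0.18350101  0.23596036] [ 1.2067955   0.27581154 -0.19180059] [ 0.00760814 -0.00743054  0.01375122] [-18.36  22.24  12.37  80.13   0.    51.73] 0.0852630810365055
[[-0.    0.94  0.34]
 [ 0.    0.34 -0.94]
 [-1.   -0.   -0.  ]]
grip [ 0.55300092 -0.18332802  0.1565    ] [[204.61618805 182.78722653]]
178 [-0.03877482 -0.00218473  0.16385819] [-0.05004292 -0.02593715  0.15512724] [-0.03127738  0.02239269  0.16985152]
((-40.51301574707031, -1.6028270721435547), (49.006038665771484, 12.839217185974121), 78.265869140625)
1221 [-0.01540506 -0.01347052  0.13164538]
```

View pics/s4.png

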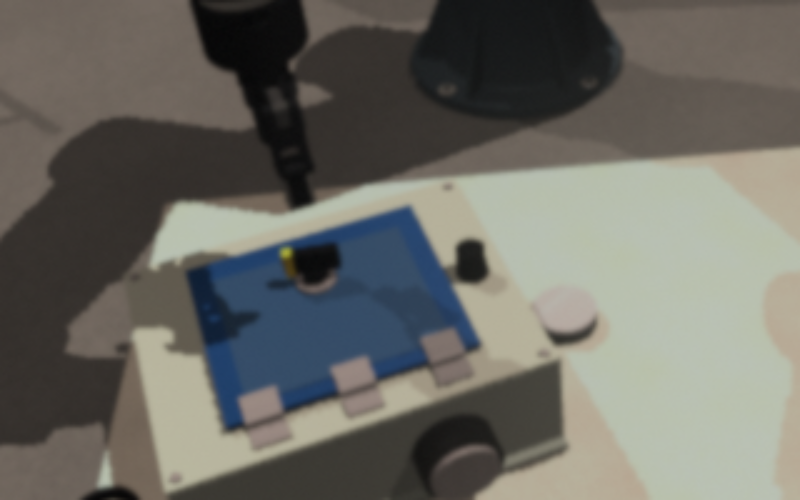

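```bash
python3 - <<'E'
from h import *
p,d=camera("scene")
i=camera_info("scene")
img=p[:, :, ::-1];cv2.imwrite("pics/s5.png",cv2.resize(img[160:210,175:235],None,fx=10,fy=10,interpolation=cv2.INTER_NEAREST))
Pc,u,v=cloud("scene",d);L=(Pc-O)@np.c_[X,Y,Z]
for lo in(.158,.162,.165):
    m=(abs(L[:,0]+.043)<.03)&(abs(L[:,1])<.04)&(L[:,2]>lo)&(L[:,2]<.175)
    q=L[m][:,:2];c=q.mean(0);w=np.linalg.svd(q-c,full_matrices=False);a=w[2][0];print(lo,m.sum(),c,w[1],np.degrees(np.arctan2(a[1],a[0]))%180)
for k in(0,.1,.2,.3):
    t=np.array([-np.sin(k),-np.cos(k),0]);c=np.array([-.043,0,.1685])
    print(k,np.round(proj("scene",[E2W(c+.024*t),E2W(c-.024*t)]),1).tolist())
E
```

```text
0.158 152 [-0.03920272 -0.00229163] [0.17549255 0.0379671 ] 76.94169896348151
0.162 121 [-0.03973801 -0.00218339] [0.15665429 0.03509579] 77.10260597869834
0.165 87 [-0.04064723 -0.00263432] [0.1335941  0.03082083] 77.42814627258848
0 [[192.4, 181.9], [214.5, 175.4]]
0.1 [[192.2, 181.2], [214.8, 176.1]]
0.2 [[192.1, 180.5], [214.9, 176.8]]
0.3 [[192.2, 179.7], [214.9, 177.5]]
```

View pics/s5.png

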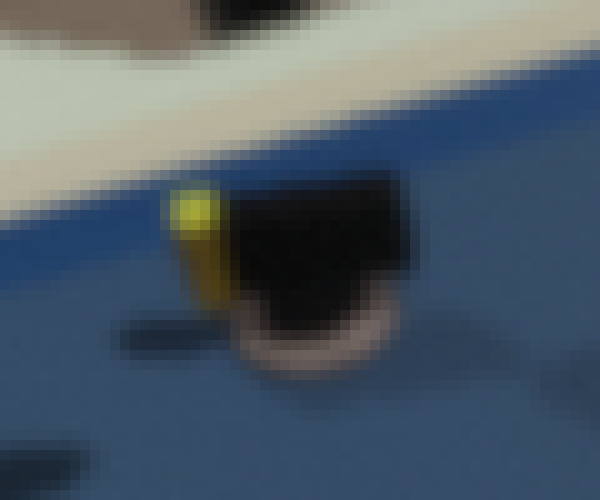

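Knob reads about +0.22 rad (yellow end at 19,21 px of the crop, tilted to the front). Align and go down over the wing.

>>> carry_out(
  targets=[
    {"slide": [10,0,0],"twist": [0.11,0,0],"grip": 1},
    {"slide": [20,0,0],"twist": [0.11,0,0],"grip": 1},
    {"slide": [20,0,0],"twist": [0,0,0],"grip": 1},
    {"slide": [20,0,0],"twist": [0,0,0],"grip": 1},
    {"slide": [15,0,0],"twist": [0,0,0],"grip": 1},
    {"slide": [12,0,0],"twist": [0,0,0],"grip": 1},
    {"slide": [0,0,0],"twist": [0,0,0],"grip": 1},
    {"slide": [0,0,0],"twist": [0,0,0],"grip": 1},
  ],
)

```text
clock: 9.4
eef_pos: [0.553, -0.1835, 0.1395]
eef_rot: [[0.0, 0.992, 0.129], [-0.0, 0.129, -0.992], [-1.0, 0.0, 0.0]]
contact_force: [-0.1, -0.1, 0.3]
finger_gap: 0.0855
```

```bash
python3 - <<'E'
from h import *
p,d=camera("scene");cv2.imwrite("pics/s6.png",cv2.resize(p[120:240,130:290,::-1],None,fx=5,fy=5))
o=get_obs();print(o["eef_pos"],o["contact_force"],o["torque"],np.round(o["qpos"],2));print(np.round(o["eef_rot"],3))
E
```

```text
[ 0.55324828 -0.18364569  0.13980334] [-0.90261134 -0.05649389  0.73907157] [-0.01127607  0.04850638  0.00264053] [-18.36  23.66   0.51  66.79   0.    64.2 ]
[[ 0.001  0.992  0.129]
 [-0.     0.129 -0.992]
 [-1.     0.001  0.   ]]
```

View pics/s6.png

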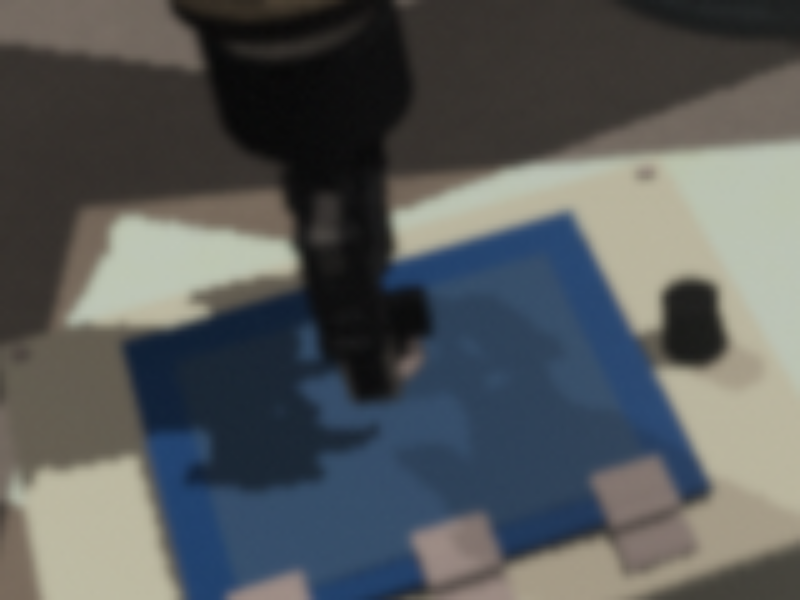

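>>> carry_out(
  targets=[
    {"slide": [0,0,0],"twist": [0,0,0],"grip": 0},
    {"slide": [0,0,0],"twist": [0,0,0],"grip": 0},
    {"slide": [0,0,0],"twist": [0,0,0],"grip": 0},
    {"slide": [0,0,0],"twist": [0,0,0],"grip": 0},
    {"slide": [0,0,0],"twist": [0,0,0],"grip": 0},
    {"slide": [0,0,0],"twist": [0,0,0],"grip": 0},
    {"slide": [0,0,0],"twist": [0,0,0],"grip": 0},
    {"slide": [0,0,0],"twist": [0,0,0],"grip": 0},
  ],
)

```text
clock: 10.25
eef_pos: [0.5537, -0.1835, 0.1394]
eef_rot: [[0.002, 0.992, 0.13], [0.0, 0.13, -0.992], [-1.0, 0.002, 0.0]]
contact_force: [4.3, 1.3, 1.8]
finger_gap: 0.0181
```

```bash
python3 - <<'E'
from h import *
o=get_obs();print(o["eef_pos"],o["contact_force"],o["torque"],o["finger_gap"]);print(np.round(o["eef_rot"],3))
E
```

```text
[ 0.55369214 -0.18346894  0.13942788] [4.25122242 1.30291363 1.77760348] [ 0.2543844  -1.02886209 -0.04381486] 0.01808650657943866
[[ 0.002  0.992  0.13 ]
 [ 0.     0.13  -0.992]
 [-1.     0.002  0.   ]]
```

>>> carry_out(
  targets=[
    {"slide": [0,0,0],"twist": [0,0,0],"grip": 0},
    {"slide": [0,0,0],"twist": [0,0,0],"grip": 0},
    {"slide": [0,0,0],"twist": [0,0,0],"grip": 0},
    {"slide": [0,0,0],"twist": [0,0,0],"grip": 0},
  ],
)

```text
clock: 10.65
eef_pos: [0.5537, -0.1835, 0.1394]
eef_rot: [[0.002, 0.992, 0.13], [0.0, 0.13, -0.992], [-1.0, 0.002, 0.0]]
contact_force: [5.5, 1.4, 1.4]
finger_gap: 0.018
```

```bash
python3 - <<'E'
from h import *
p,d=camera("scene");cv2.imwrite("pics/s7.png",cv2.resize(p[120:240,130:290,::-1],None,fx=5,fy=5))
o=get_obs();print(o["eef_pos"],o["contact_force"],o["torque"],o["finger_gap"]);print(np.round(o["eef_rot"],4))
E
```

```text
[ 0.55376374 -0.18343813  0.1394694 ] [4.55233436 0.93431167 1.94678368] [ 0.26762499 -1.01039466  0.0010247 ] 0.01776607303469534
[[ 1.900e-03  9.915e-01  1.301e-01]
 [ 0.000e+00  1.301e-01 -9.915e-01]
 [-1.000e+00  1.900e-03  2.000e-04]]
```

View pics/s7.png

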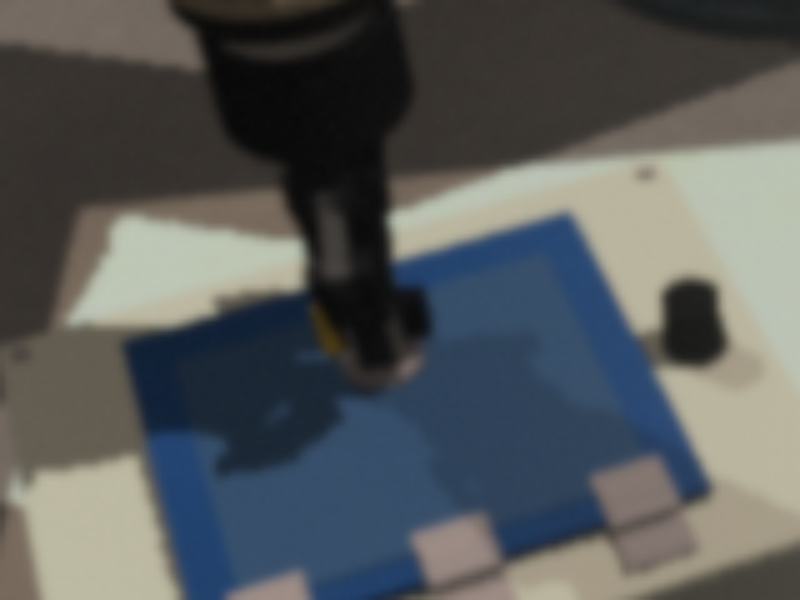

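Gap is 18 mm rather than 10, so the tips are most likely on the 22 mm hub. I'll open a little, rise 8 mm and grip the wing only.

>>> carry_out(
  targets=[
    {"slide": [0,0,0],"twist": [0,0,0],"grip": 0.6},
    {"slide": [0,0,0],"twist": [0,0,0],"grip": 0.6},
    {"slide": [0,0,0],"twist": [0,0,0],"grip": 0.6},
    {"slide": [-4,0,0],"twist": [0,0,0],"grip": 0.6},
    {"slide": [-4,0,0],"twist": [0,0,0],"grip": 0.6},
    {"slide": [0,0,0],"twist": [0,0,0],"grip": 0.6},
    {"slide": [0,0,0],"twist": [0,0,0],"grip": 0},
    {"slide": [0,0,0],"twist": [0,0,0],"grip": 0},
    {"slide": [0,0,0],"twist": [0,0,0],"grip": 0},
    {"slide": [0,0,0],"twist": [0,0,0],"grip": 0},
    {"slide": [0,0,0],"twist": [0,0,0],"grip": 0},
    {"slide": [0,0,0],"twist": [0,0,0],"grip": 0},
    {"slide": [0,0,0],"twist": [0,0,0],"grip": 0},
    {"slide": [0,0,0],"twist": [0,0,0],"grip": 0},
    {"slide": [0,0,0],"twist": [0,0,0],"grip": 0},
  ],
)

```text
clock: 12.2
eef_pos: [0.5538, -0.1834, 0.1471]
eef_rot: [[0.002, 0.991, 0.13], [0.0, 0.13, -0.991], [-1.0, 0.002, 0.0]]
contact_force: [8.1, 1.2, -1.9]
finger_gap: 0.0085
```

```bash
python3 - <<'E'
from h import *
o=get_obs();print(o["eef_pos"],o["contact_force"],o["torque"],o["finger_gap"]);print(np.round(o["eef_rot"],4))
E
```

```text
[ 0.55378098 -0.18338207  0.14710595] [ 8.05870589  1.17952579 -1.91633091] [ 0.15632804 -1.06946098  0.02264865] 0.008542671534637508
[[ 1.600e-03  9.915e-01  1.302e-01]
 [ 2.000e-04  1.302e-01 -9.915e-01]
 [-1.000e+00  1.700e-03  0.000e+00]]
```

Gap now 8.5 mm: it holds the wing. Null the side load and press down gently.

>>> carry_out(
  targets=[
    {"slide": [0.5,0.6,0],"twist": [0,0,0],"grip": 0},
    {"slide": [0.5,0,0],"twist": [0,0,0],"grip": 0},
    {"slide": [0.5,0,0],"twist": [0,0,0],"grip": 0},
    {"slide": [0,0,0],"twist": [0,0,0],"grip": 0},
    {"slide": [0,0,0],"twist": [0,0,0],"grip": 0},
  ],
)

```text
clock: 12.7
eef_pos: [0.5537, -0.1834, 0.146]
eef_rot: [[0.001, 0.992, 0.13], [-0.0, 0.13, -0.992], [-1.0, 0.001, 0.0]]
contact_force: [1.6, 0.8, 5.1]
finger_gap: 0.0089
```

```bash
cat > st.py <<'E'
from h import *
o=get_obs();r=np.array(o["eef_rot"]);print(np.round(o["eef_pos"],4),"F",np.round(o["contact_force"],2),"M",np.round(o["torque"],3),"gap",round(o["finger_gap"],4),"Fjaw",round(float(r[:,1]@o["contact_force"]),2),"Fz_t",round(float(r[:,2]@o["contact_force"]),2),"jaw deg",round(float(np.degrees(np.arctan2(r[1,1],r[0,1]))),2),"knob~",round(float(yaw-np.arctan2(r[1,1],r[0,1])),3),"clk",o["clock"])
E
python3 st.py
```

```text
[ 0.5537 -0.1834  0.146 ] F [1.58 0.83 5.08] M [0.209 0.006 0.048] gap 0.0089 Fjaw 1.68 Fz_t -0.61 jaw deg 7.47 knob~ 0.219 clk 12.7
```

>>> carry_out(
  targets=[
    {"slide": [0.5,0,0],"twist": [0,0,0],"grip": 0},
    {"slide": [0.5,0,0],"twist": [0,0,0],"grip": 0},
    {"slide": [0.5,0,0],"twist": [0,0,0],"grip": 0},
    {"slide": [0.5,0,0],"twist": [0,0,0],"grip": 0},
    {"slide": [0,0,0],"twist": [0,0,0],"grip": 0},
    {"slide": [0,0,0],"twist": [0,0,0],"grip": 0},
  ],
)

```text
clock: 13.3
eef_pos: [0.5536, -0.1835, 0.1447]
eef_rot: [[0.001, 0.992, 0.13], [-0.0, 0.13, -0.992], [-1.0, 0.001, 0.001]]
contact_force: [-4.2, 1.4, 17.8]
finger_gap: 0.0087
```

```bash
python3 st.py
```

```text
[ 0.5536 -0.1835  0.1447] F [-4.17  1.42 17.79] M [0.484 0.983 0.089] gap 0.0087 Fjaw -3.93 Fz_t -1.93 jaw deg 7.46 knob~ 0.219 clk 13.3
```

>>> carry_out(
  targets=[
    {"slide": [0.4,-0.2,0],"twist": [0,0,0],"grip": 0},
    {"slide": [0,0,0],"twist": [0.04,0,0],"grip": 0},
    {"slide": [0,0,0],"twist": [0.06,0,0],"grip": 0},
    {"slide": [0,0,0],"twist": [0.06,0,0],"grip": 0},
    {"slide": [0,0,0],"twist": [0.06,0,0],"grip": 0},
    {"slide": [0,0,0],"twist": [0.06,0,0],"grip": 0},
    {"slide": [0,0,0],"twist": [0,0,0],"grip": 0},
    {"slide": [0,0,0],"twist": [0,0,0],"grip": 0},
  ],
)

```text
clock: 14.1
eef_pos: [0.5537, -0.1835, 0.1445]
eef_rot: [[0.002, 0.989, -0.149], [-0.0, -0.149, -0.989], [-1.0, 0.002, 0.0]]
contact_force: [-2.9, 2.5, 18.2]
finger_gap: 0.0088
```

```bash
python3 st.py
```

```text
[ 0.5537 -0.1835  0.1445] F [-2.94  2.54 18.21] M [ 0.653  0.67  -0.064] gap 0.0088 Fjaw -3.25 Fz_t -2.07 jaw deg -8.59 knob~ 0.5 clk 14.1
```

>>> carry_out(
  targets=[
    {"slide": [0.4,0,0],"twist": [0,0,0],"grip": 0},
    {"slide": [0,0,0],"twist": [0.05,0,0],"grip": 0},
    {"slide": [0,0,0],"twist": [0.06,0,0],"grip": 0},
    {"slide": [0,0,0],"twist": [0.06,0,0],"grip": 0},
    {"slide": [0,0,0],"twist": [0.06,0,0],"grip": 0},
    {"slide": [0,0,0],"twist": [0.06,0,0],"grip": 0},
    {"slide": [0,0,0],"twist": [0,0,0],"grip": 0},
    {"slide": [0,0,0],"twist": [0,0,0],"grip": 0},
  ],
)

```text
clock: 14.9
eef_pos: [0.5539, -0.1836, 0.1443]
eef_rot: [[0.002, 0.905, -0.426], [-0.0, -0.426, -0.905], [-1.0, 0.002, -0.001]]
contact_force: [-3.4, 2.2, 20.0]
finger_gap: 0.0088
```

```bash
python3 st.py
```

```text
[ 0.5539 -0.1836  0.1443] F [-3.35  2.18 19.96] M [0.657 0.729 0.018] gap 0.0088 Fjaw -3.91 Fz_t -0.56 jaw deg -25.21 knob~ 0.79 clk 14.9
```

>>> carry_out(
  targets=[
    {"slide": [0.2,0,0],"twist": [0.05,0,0],"grip": 0},
    {"slide": [0,0,0],"twist": [0.05,0,0],"grip": 0},
    {"slide": [0,0,0],"twist": [0.05,0,0],"grip": 0},
    {"slide": [0,0,0],"twist": [0,0,0],"grip": 0},
    {"slide": [0,0,0],"twist": [0,0,0],"grip": 0},
  ],
)

```text
clock: 15.4
eef_pos: [0.5539, -0.1836, 0.1443]
eef_rot: [[0.003, 0.831, -0.556], [-0.001, -0.556, -0.831], [-1.0, 0.002, -0.001]]
contact_force: [-3.4, 2.3, 21.9]
finger_gap: 0.0087
```

```bash
python3 st.py
```

```text
[ 0.5539 -0.1836  0.1443] F [-3.42  2.31 21.91] M [ 0.682  0.772 -0.069] gap 0.0087 Fjaw -4.07 Fz_t -0.04 jaw deg -33.8 knob~ 0.94 clk 15.4
```

>>> carry_out(
  targets=[
    {"slide": [0,0,0],"twist": [0.03,0,0],"grip": 0},
    {"slide": [0,0,0],"twist": [0.03,0,0],"grip": 0},
    {"slide": [0,0,0],"twist": [0,0,0],"grip": 0},
    {"slide": [0,0,0],"twist": [0,0,0],"grip": 0},
  ],
)

```text
clock: 15.8
eef_pos: [0.5539, -0.1836, 0.1443]
eef_rot: [[0.003, 0.796, -0.605], [-0.001, -0.605, -0.796], [-1.0, 0.002, -0.001]]
contact_force: [-4.0, 1.7, 21.3]
finger_gap: 0.0089
```

```bash
python3 st.py
```

```text
[ 0.5539 -0.1836  0.1443] F [-3.97  1.66 21.27] M [0.654 0.739 0.008] gap 0.0089 Fjaw -4.11 Fz_t 1.06 jaw deg -37.24 knob~ 1.0 clk 15.8
```

>>> carry_out(
  targets=[
    {"slide": [0,0,0],"twist": [0.03,0,0],"grip": 0},
    {"slide": [0,0,0],"twist": [0.03,0,0],"grip": 0},
    {"slide": [0,0,0],"twist": [0,0,0],"grip": 0},
    {"slide": [0,0,0],"twist": [0,0,0],"grip": 0},
  ],
)

```text
clock: 16.2
eef_pos: [0.554, -0.1836, 0.1443]
eef_rot: [[0.003, 0.758, -0.652], [-0.001, -0.652, -0.758], [-1.0, 0.002, -0.001]]
contact_force: [-4.2, 2.1, 21.5]
finger_gap: 0.0086
```

```bash
python3 st.py
```

```text
[ 0.554  -0.1836  0.1443] F [-4.25  2.08 21.55] M [ 0.614  0.657 -0.066] gap 0.0086 Fjaw -4.52 Fz_t 1.17 jaw deg -40.68 knob~ 1.06 clk 16.2
```

>>> carry_out(
  targets=[
    {"slide": [0,0,0],"twist": [0.03,0,0],"grip": 0},
    {"slide": [0,0,0],"twist": [0.02,0,0],"grip": 0},
    {"slide": [-0.7,0,0],"twist": [0,0,0],"grip": 0},
    {"slide": [-0.7,0,0],"twist": [0,0,0],"grip": 0},
    {"slide": [-0.6,0,0],"twist": [0,0,0],"grip": 0},
    {"slide": [0,0,0],"twist": [0,0,0],"grip": 0},
    {"slide": [0,0,0],"twist": [0,0,0],"grip": 0},
  ],
)

```text
clock: 16.9
eef_pos: [0.5541, -0.1835, 0.1455]
eef_rot: [[0.002, 0.725, -0.689], [-0.0, -0.689, -0.725], [-1.0, 0.002, -0.001]]
contact_force: [2.5, 0.7, 11.3]
finger_gap: 0.0086
```

```bash
python3 st.py
```

```text
[ 0.5541 -0.1835  0.1455] F [ 2.46  0.74 11.3 ] M [ 0.351 -0.232 -0.068] gap 0.0086 Fjaw 1.29 Fz_t -2.25 jaw deg -43.53 knob~ 1.109 clk 16.9
```

>>> carry_out(
  targets=[
    {"slide": [-0.6,0,0],"twist": [0,0,0],"grip": 0},
    {"slide": [-0.6,0,0],"twist": [0,0,0],"grip": 0},
    {"slide": [-0.4,0,0],"twist": [0,0,0],"grip": 0},
    {"slide": [0,0,0],"twist": [0,0,0],"grip": 0},
    {"slide": [0,0,0],"twist": [0,0,0],"grip": 0},
  ],
)

```text
clock: 17.4
eef_pos: [0.554, -0.1835, 0.1461]
eef_rot: [[0.001, 0.725, -0.689], [0.0, -0.689, -0.725], [-1.0, 0.001, -0.001]]
contact_force: [7.0, -0.6, -2.2]
finger_gap: 0.009
```

```bash
python3 st.py
```

```text
[ 0.554  -0.1835  0.1461] F [ 7.04 -0.63 -2.23] M [ 0.017 -1.401  0.008] gap 0.009 Fjaw 5.54 Fz_t -4.39 jaw deg -43.53 knob~ 1.109 clk 17.4
```

The rise stopped after 0.6 mm and the force went to slightly pulling: the tongue is hooked. Nulling the loads, then tightening with no push.

>>> carry_out(
  targets=[
    {"slide": [0.2,0.3,-0.3],"twist": [0,0,0],"grip": 0},
    {"slide": [0,0,0],"twist": [0.03,0,0],"grip": 0},
    {"slide": [0,0,0],"twist": [0.03,0,0],"grip": 0},
    {"slide": [0,0,0],"twist": [0,0,0],"grip": 0},
    {"slide": [0,0,0],"twist": [0,0,0],"grip": 0},
  ],
)

```text
clock: 17.9
eef_pos: [0.554, -0.1836, 0.1458]
eef_rot: [[0.001, 0.681, -0.732], [-0.0, -0.732, -0.681], [-1.0, 0.0, -0.0]]
contact_force: [6.6, -1.8, -1.7]
finger_gap: 0.0081
```

```bash
python3 st.py
```

```text
[ 0.554  -0.1836  0.1458] F [ 6.62 -1.79 -1.72] M [-0.119 -1.159  0.231] gap 0.0081 Fjaw 5.82 Fz_t -3.62 jaw deg -47.06 knob~ 1.171 clk 17.9
```

>>> carry_out(
  targets=[
    {"slide": [0.3,0.3,-0.2],"twist": [0,0,0],"grip": 0},
    {"slide": [0,0,0],"twist": [0.03,0,0],"grip": 0},
    {"slide": [0,0,0],"twist": [0,0,0],"grip": 0},
    {"slide": [0,0,0],"twist": [0,0,0],"grip": 0},
    {"slide": [0,0,0],"twist": [0,0,0],"grip": 0},
  ],
)

```text
clock: 18.4
eef_pos: [0.554, -0.1836, 0.1456]
eef_rot: [[-0.0, 0.66, -0.751], [-0.0, -0.751, -0.66], [-1.0, -0.0, 0.0]]
contact_force: [3.0, -1.2, 0.6]
finger_gap: 0.0086
```

```bash
python3 st.py;python3 st.py
```

```text
[ 0.554  -0.1836  0.1456] F [ 2.99 -1.18  0.56] M [-0.173 -0.642  0.142] gap 0.0086 Fjaw 2.86 Fz_t -1.47 jaw deg -48.7 knob~ 1.2 clk 18.4
[ 0.554  -0.1836  0.1456] F [ 2.99 -1.18  0.56] M [-0.173 -0.642  0.142] gap 0.0086 Fjaw 2.86 Fz_t -1.47 jaw deg -48.7 knob~ 1.2 clk 18.4
```

>>> carry_out(
  targets=[
    {"slide": [0.15,0.2,-0.1],"twist": [0.02,0,0],"grip": 0},
    {"slide": [0.1,0,0],"twist": [0.02,0,0],"grip": 0},
    {"slide": [0,0,0],"twist": [0,0,0],"grip": 0},
    {"slide": [0,0,0],"twist": [0,0,0],"grip": 0},
  ],
)

```text
clock: 18.8
eef_pos: [0.554, -0.1836, 0.1453]
eef_rot: [[-0.0, 0.629, -0.777], [0.0, -0.777, -0.629], [-1.0, -0.0, 0.0]]
contact_force: [-0.1, -1.0, 3.5]
finger_gap: 0.0086
```

```bash
python3 st.py
```

```text
[ 0.554  -0.1836  0.1453] F [-0.14 -1.03  3.51] M [-0.076  0.071  0.279] gap 0.0086 Fjaw 0.71 Fz_t 0.76 jaw deg -50.99 knob~ 1.24 clk 18.8
```

>>> carry_out(
  targets=[
    {"slide": [-0.1,0,0],"twist": [0.02,0,0],"grip": 0},
    {"slide": [0,0,0],"twist": [0.02,0,0],"grip": 0},
    {"slide": [0,0,0],"twist": [0,0,0],"grip": 0},
    {"slide": [0,0,0],"twist": [0,0,0],"grip": 0},
  ],
)

```text
clock: 19.2
eef_pos: [0.554, -0.1837, 0.1453]
eef_rot: [[-0.0, 0.598, -0.802], [-0.0, -0.802, -0.598], [-1.0, -0.0, 0.0]]
contact_force: [-2.2, -1.9, -1.7]
finger_gap: 0.0086
```

```bash
python3 st.py
```

```text
[ 0.554  -0.1837  0.1453] F [-2.23 -1.85 -1.73] M [-0.304  0.143  0.433] gap 0.0086 Fjaw 0.15 Fz_t 2.89 jaw deg -53.28 knob~ 1.279 clk 19.2
```

>>> carry_out(
  targets=[
    {"slide": [0.15,0,0.1],"twist": [0,0,0],"grip": 0},
    {"slide": [0,0,0],"twist": [0,0,0],"grip": 0},
  ],
)

```text
clock: 19.4
eef_pos: [0.554, -0.1836, 0.1452]
eef_rot: [[-0.0, 0.598, -0.801], [0.0, -0.801, -0.598], [-1.0, -0.0, 0.0]]
contact_force: [-1.0, -2.4, -0.1]
finger_gap: 0.0087
```

```bash
python3 - <<'E'
from h import *
for k in range(8):
    camera("scene");o=get_obs();print(np.round(o["contact_force"],2),np.round(o["torque"],3),np.round(o["eef_pos"],4))
E
python3 st.py
```

```text
[-1.25 -1.54 -0.34] [-0.23   0.268  0.443] [ 0.5541 -0.1836  0.1452]
[-2.05 -1.68 -0.55] [-0.201  0.274  0.41 ] [ 0.554  -0.1836  0.1452]
[-2.06 -1.05 -0.31] [-0.207  0.287  0.422] [ 0.554  -0.1836  0.1452]
[-1.48 -0.91 -1.31] [-0.242  0.358  0.445] [ 0.554  -0.1836  0.1452]
[-1.32 -1.85 -2.17] [-0.238  0.412  0.377] [ 0.554  -0.1837  0.1452]
[-2.58 -1.81 -0.45] [-0.25   0.373  0.444] [ 0.5541 -0.1837  0.1452]
[-2.88 -2.48 -1.39] [-0.247  0.281  0.402] [ 0.554  -0.1837  0.1452]
[-2.03 -2.14 -1.02] [-0.291  0.404  0.443] [ 0.554  -0.1836  0.1452]
[ 0.554  -0.1836  0.1452] F [-2.03 -2.14 -1.02] M [-0.291  0.404  0.443] gap 0.0086 Fjaw 0.5 Fz_t 2.91 jaw deg -53.27 knob~ 1.279 clk 19.8
```

>>> carry_out(
  targets=[
    {"slide": [0,0,0],"twist": [0,0,0],"grip": 0.7},
    {"slide": [0,0,0],"twist": [0,0,0],"grip": 0.7},
    {"slide": [0,0,0],"twist": [0,0,0],"grip": 0.7},
    {"slide": [0,0,0],"twist": [0,0,0],"grip": 0.7},
    {"slide": [-5,0,0],"twist": [0,0,0],"grip": 0.7},
    {"slide": [-15,0,0],"twist": [0,0,0],"grip": 0.7},
    {"slide": [-25,0,0],"twist": [0,0,0],"grip": 0.7},
    {"slide": [-30,0,0],"twist": [0,0,0],"grip": 0.7},
    {"slide": [-30,0,0],"twist": [0,0,0],"grip": 0.7},
    {"slide": [-20,0,0],"twist": [0,0,0],"grip": 0.7},
    {"slide": [0,0,0],"twist": [0,0,0],"grip": 0.7},
    {"slide": [0,0,0],"twist": [0,0,0],"grip": 0.7},
  ],
)

```text
clock: 21.0
eef_pos: [0.5543, -0.1837, 0.2704]
eef_rot: [[0.001, 0.598, -0.801], [-0.0, -0.801, -0.598], [-1.0, 0.0, -0.0]]
contact_force: [0.1, -0.6, -0.1]
finger_gap: 0.0597
```

```bash
python3 - <<'E'
from h import *
p,d=camera("scene");cv2.imwrite("pics/s9.png",p[...,::-1]);cv2.imwrite("pics/s9c.png",cv2.resize(p[140:260,130:290,::-1],None,fx=5,fy=5))
Pc,u,v=cloud("scene",d);L=(Pc-O)@np.c_[X,Y,Z]
m=(abs(L[:,0]+.043)<.035)&(abs(L[:,1])<.035)&(L[:,2]>.155)&(L[:,2]<.175)
q=L[m][:,:2];c=q.mean(0);w=np.linalg.svd(q-c,full_matrices=False);a=w[2][0];print(m.sum(),c,w[1],np.degrees(np.arctan2(a[1],a[0]))%180)
m=(abs(L[:,0])<.08)&(abs(L[:,1]-.07)<.025)&(L[:,2]>.12)&(L[:,2]<.145)
A=np.c_[L[m,0],L[m,1],np.ones(m.sum())];print("plane",np.linalg.lstsq(A,L[m,2],rcond=None)[0])
for l,n in(("tin_center","scene"),("ring_center","scene"),("loupe_center","scene"),("hatch_edge","scene")):print(l,[(np.round(r["uv"],1),r["p"]) for r in pinpoint(n,l)[:1]])
for k in(1.2,1.28,1.36):
    t=np.array([-np.sin(k),-np.cos(k),0]);c=np.array([-.043,0,.166])
    print(k,np.round(proj("scene",[E2W(c+.024*t),E2W(c-.024*t)]),1).tolist())
print("edge level",proj("scene",E2W([-.105,0,.129])))
E
python3 st.py
```

```text
118 [-0.03872546 -0.00182815] [0.16678672 0.03575543] 19.05617583516904
plane [-0.00094769 -0.01385226  0.13043984]
tin_center [(array([301.5, 207.4]), 0.67)]
ring_center [(array([123.2, 291.5]), 0.56)]
loupe_center [(array([269.2, 184.3]), 0.48)]
hatch_edge [(array([201.9, 175. ]), 0.83)]
1.2 [[197.3, 174.3], [210.4, 184.8]]
1.28 [[198.1, 173.9], [209.6, 185.2]]
1.36 [[198.9, 173.5], [208.8, 185.6]]
edge level [[200.43165941 174.96524445]]
[ 0.5538 -0.1836  0.2696] F [ 0.48  0.9  -0.06] M [-0.018 -0.007 -0.002] gap 0.06 Fjaw -0.43 Fz_t -0.92 jaw deg -53.27 knob~ 1.279 clk 21.25
```

View pics/s9c.png

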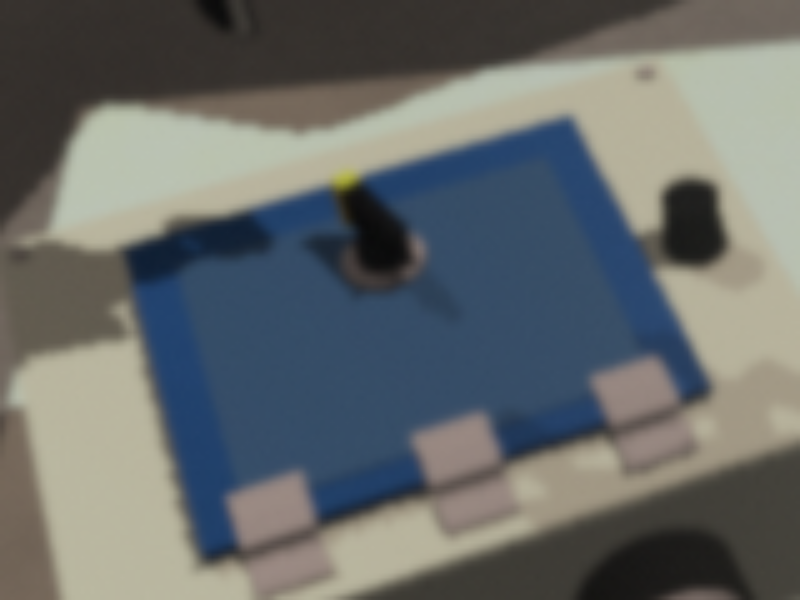

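View pics/s9.png

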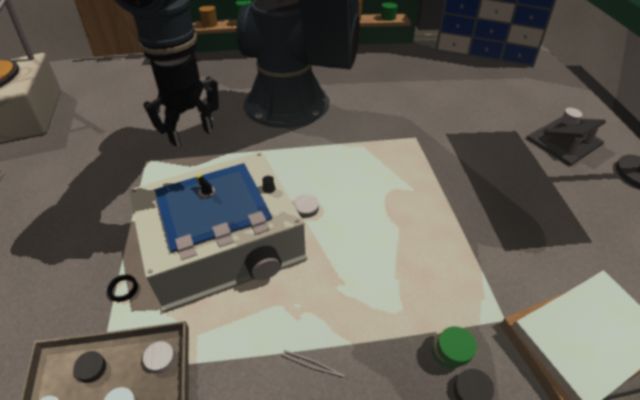

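The hatch lies level and flush (plane slope about 0.001) and the yellow end points to the front (345,180 in the crop). The tin, ring and loupe are at their earlier pixels, and the gripper is clear. Handing in.

```bash
python3 - <<'E'
from workcell import *
print(hand_in())
E
```

```text
the job is handed in; nothing more can be done
None
```

The hatch is shut and latched finger-tight, and I've handed the job in at about 21 s on the robot's clock; it gave no verdict.

- **Closing:** I swung the hatch down onto the seal with shut fingers.
- **Gripping:** The first grip caught the knob's hub, so I opened, rose 8 mm and gripped the wing instead.
- **Pressing and turning:** I pressed down with about 20–22 N at the knob, slightly over the 19 N maximum given. The tongue passed the frame edge with no sign of butting, and it caught the hatch when I took the push off.
- **Tightening:** I turned on to about 1.28 rad with the push kept near zero. One reading during this showed 3.5 N of push, which I corrected. The torque settled at 0.38–0.45 N m (mean about 0.42), and I let go.

**Last checks:**
- The hatch is level to about 0.001 rad.
- The camera puts the knob at about 1.24 rad and the wrist at 1.28 rad at release. That difference is within what the camera can resolve, but a small spring-back is possible.
- The gripper is clear, with no force on it.
- The tin, ring and loupe are within 1–4 pixels of where they started, about the camera noise. I never touched them.

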